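# Fit the post of a waney-edge plaque stand

### The job

Assemble the plaque stand: take the larger collared oak post out of the pine rack, pass its tenon down through the bored-out knot in the bark-edged slab and feel about gently with it for the blind hole in the plinth underneath, which you cannot see and which is not quite under the middle of the knot. Push the post fully home so that its collar lies flat on the slab, with the flat faces of its square grip parallel to the slab's sides, and let go. Do not lean on the post hard enough to mark the wood, and leave the other post and the other things where they are.

Things in the scene. Friction and masses are not known exactly. Their poses are not given: they have to be found in the camera images.
- post: The post to fit: plain oak, 124 mm long, about 55 g; told from the other post by its wider collar (48 mm across, 10 mm thick) and taller square grip (28 x 28 mm, 56 mm tall) above it; round tenon below. Starts upright in a rack hole, collar on the rack's top. Origin: on the axis at the collar's underside (the shoulder). z up along the grip; x and y square to the grip's faces.
- post_tip (a point): Middle of the lower end of the post's tenon, on the post's axis 58 mm below its shoulder. The tenon is 12 mm in diameter and 58 mm long; its foot is chamfered, 8 mm across at the very tip widening to 12 mm within 3 mm.
- stand: The stand, fixed: a pale slab with bark on its two long sides, 150 (x) x 190 mm (y), 36 mm thick, on a dark stained plinth 34 mm tall. Slab top level, 70 mm above the table; its sides run along the body's x and y. Origin: at table height on the knot's axis; the slab's middle lies 10 mm (+x) and 12 mm (+y) from it.
- knot (a point): Centre of the mouth of the bored-out knot, at the slab's top. The knot is a plain round upright opening 29 mm in diameter through the 36 mm slab, down to the plinth's flat top. Axes as stand. The wood is marked by pressing the post on the slab or plinth with over about 60 N, even for a moment, so it touches down slowly; 4 to 8 N is enough to search and to seat.
- plinth_top (a point): The point on the plinth's top straight below the knot, 34 mm above the table. The blind hole is near it: round, upright, 13.5 mm in diameter, 26 mm deep, plain rim, centre 3 to 7 mm away in an unknown direction that differs each time; dark on dark, to be felt for. Off the hole the tip stops here, collar 22 mm above the slab; fully home the tenon is 22 mm down the hole, 4 mm off its bottom.
- spare: A smaller oak post for another stand, to be left alone, standing in the rack's other hole: tenon 12 mm in diameter and 40 mm long, collar 36 mm across and 10 mm thick, square grip 28 x 28 mm and 34 mm tall. Origin on the axis at the underside of its collar.
- rack: Pine block 66 (x) x 170 mm (y), 66 mm tall, fixed. Two upright through-holes 16 mm in diameter on its long middle line, 50 mm either side of its centre along y. Origin: centre of its underside, on the table.
- pencil: Flat carpenter's pencil, 172 x 14 x 8 mm, lying on the table between rack and stand; bystander. Origin: centre of its underside.
- jar: Amber glass jar with a black lid, 54 mm in diameter, 70 mm tall; bystander. Origin: centre of its underside.
- coaster: Round bark-edged wooden coaster, 84 mm in diameter, 14 mm thick; bystander. Origin: centre of its underside.
Mind the look-alikes: they are no part of the job. What is shaped like the post but pink or turquoise is not meant.

How it is judged (in metres and radians):
On the way, in this order (a step that is already met when the one before it is completed fails the run):
1. the post is lifted clear of the rack (height (world z) of post_tip above 0.075 m), for 0.1 s.
2. the tenon's tip has dropped into the blind hole under the knot (at least 6 mm below the plinth's top) (z of post_tip in the frame of knot below -0.042 m and horizontal distance between post_tip and knot below 0.01 m), for 0.1 s.
At the end, for the whole second after the job is handed in: The post is released, upright (within 0.05 rad) and still in the blind hole: collar underside within 2.5 mm of the slab's top, axis within 10 mm of the knot's axis, faces of its square grip parallel to the slab's sides within 0.12 rad (z of post in the frame of knot below 0.0025 m and horizontal distance between post and knot below 0.01 m and angle between post's own z axis and vertical below 0.05 rad and (angle between the x axis of post and the x axis of stand, either way round below 0.12 rad or angle between the x axis of post and the y axis of stand, either way round below 0.12 rad) and linear speed of post below 0.01 m/s); the robot touches nothing.
It fails at once if the post is pressed against the stand with more than 60 N (the wood is marked) (contact force between post and stand above 60 N).
It fails at once if the smaller post is shifted more than 15 mm (distance of spare from where it was at the start of the episode above 0.015 m).
It fails at once if the pencil is shifted more than 20 mm (distance of pencil from where it was at the start of the episode above 0.02 m).
It fails at once if the jar is shifted more than 20 mm (distance of jar from where it was at the start of the episode above 0.02 m).
It fails at once if the coaster is shifted more than 20 mm (distance of coaster from where it was at the start of the episode above 0.02 m).
It also fails if it takes over 61 s, if anything falls off the work surface, if the arm or the gripper's body presses on something with over 40 N, if the wrist force passes 120 N, or if a joint passes its speed limit or range.

### The arm

A 6-joint arm with a two-finger parallel gripper is mounted at the origin on the work surface. World frame = base frame: x ahead of the robot, y to its left, z up, the work surface at z = 0. Lengths are in mm, angles in rad, forces in N, time in s.
With the tool pointing down it reaches from about 350 to 775 mm from the base axis. Payload 7.3 kg.
Tool frame: the origin (TCP) lies midway between the tips of the shut fingers; the grasp point (between the pads) lies 19 mm behind it; z points along the fingers, y is the line along which they close (so a half turn about z gives the same grasp; the last joint's range is limited). The gripper opens to 92 mm and grips with 3 to 60 N. Pads are 19 mm wide; open, the fingers measure 130 mm over their backs; the gripper's body (75 mm by 190 mm) begins 47 mm behind the grasp point.
Start: joints at [-1.45, 0.342, 1.524, -0, 1.275, -0.146], TCP at [138.436, -506.439, 226.741] pointing down, gripper open.
Joint ranges: [-2.53, 2.53], [-0.77, 2.02], [0.04, 2.7], [-1, 4.14], [0.28, 2.66], [-3.11, 3.11]. Speed limits (rad/s): [2.57, 2.57, 3.14, 3.14, 3.14, 3.14].

### API

Orientations are given as a rotation vector (axis times angle).
In Python, from rig import telemetry, grab_frame, ticket gives the robot as it stands.
- The arm moves only by the shell command python3 -m inch 'ROWS' [FORCE]. ROWS is JSON, a list that holds one entry, the list of rows, each a list of 7 numbers: the shift along the world's x, y, z in m, then the turn, a rotation vector about the world's x, y, z in degrees, then the finger opening in m, from 0 to 0.0918. In form: [[[dx, dy, dz, wx, wy, wz, jaw], ...]]. A call has 1 to 20 rows; each row is the pose to reach, as a shift and turn from the pose commanded when the call began; what a row does not reach only later rows make up. A row lasts 1/8 s, in which the tool goes at most 62.5 mm and 10.7 degrees, less where a joint would pass 70% of its speed; a pose out of reach is approached as far as the arm can. A call with a gripper value outside its range is refused whole. The fingers move at their own pace and stop on an object; FORCE is the grip in N (left out, the last holds). Time passes only in rows, so rows that repeat a pose let the fingers close. It gives the time, the measured TCP pose, the force, the opening and the grip force at its end, in the units of the state.
- telemetry.read_state(): the state, without advancing time (a new reading comes with each control period).
- grab_frame(name): name is "scene" or "top" or "wrist"; returns a dict with "img" (420x560x3 uint8, red, green, blue), "fx", "fy", "cx", "cy" (pixels), "T" (4x4, takes a point from camera to world coordinates). Camera axes: x right, y down, z forward; pixel columns grow to the right and rows downward; lengths in mm; the calibration is good to about 2 mm. A picture is of the moment at which its call begins. There is no depth.
- ticket.job_done(): hands the job in; it is judged then, once.
The state is a dict: "time": time; "q": joint angles; "dq": joint speeds; "tau": joint torques, N m; "position": TCP position; "tool_rot": TCP orientation; "wrist_force": force on the tool from outside, world axes, zero at the start; "ft_torque": the same for the moment, N m; "grip_width": finger opening in mm; "finger_force": force on a finger pad.
Only numpy, scipy, OpenCV 4.12 (cv2) and the standard library are available. Lean on these libraries where they do the work, as an engineer would, in place of code of your own. Each camera call takes 0.05 s, during which the arm holds its last target. There are 200 camera calls.

## Working session

There is one attempt and no reset: what is moved stays moved. The work goes in short steps, Python scripts to look and compute and a shell command to move; the robot and the scene stay as the last step left them, time stands still between calls to the robot, and variables do not carry over. Pictures are saved under pics/ and viewed, at most 10 in all, crops included, and the job is handed in when it is done.

```bash
mkdir -p pics
cat > h.py <<'E'
import numpy as np, cv2
from rig import telemetry, grab_frame, ticket
def save(f,n): cv2.imwrite('pics/'+n+'.png', cv2.cvtColor(f['img'],cv2.COLOR_RGB2BGR))
def ray(f,u,v,z):
    T=np.array(f['T']); d=T[:3,:3]@np.array([(u-f['cx'])/f['fx'],(v-f['cy'])/f['fy'],1]); o=T[:3,3]
    return o+d*(z-o[2])/d[2]
def proj(f,p):
    T=np.array(f['T']); c=T[:3,:3].T@(np.array(p)-T[:3,3]); return c[0]/c[2]*f['fx']+f['cx'],c[1]/c[2]*f['fy']+f['cy']
E
python3 - <<'E'
from h import *
import pickle
s=telemetry.read_state(); print(s)
F={}
for n in('top','scene'):
    f=grab_frame(n); save(f,n+'0'); F[n]=f; print(n,f['fx'],f['cx'],f['cy'],np.round(f['T'],3).tolist())
pickle.dump(F,open('F.pkl','wb'))
E
```

```text
{'time': 0.0, 'q': array([-1.45001648e+00,  3.42737489e-01,  1.52499950e+00, -2.04504467e-05,
        1.27540343e+00, -1.46042503e-01]), 'dq': array([ 7.66314235e-04, -8.43833060e-06,  5.30198663e-04, -2.59043597e-04,
       -1.32115450e-04,  6.29497957e-04]), 'tau': array([ 1.94238901e-04, -4.31236589e+01, -2.44219226e+01,  7.18345447e-02,
        5.58101234e-02, -1.35846203e-04]), 'position': array([ 138.37042772, -506.02073508,  226.0434164 ]), 'tool_rot': array([-3.11214084e+00, -4.17684762e-01,  1.37118405e-08]), 'wrist_force': array([-0.09317543, -0.63338191,  0.30135101]), 'ft_torque': array([0.04617161, 0.03509554, 0.04496178]), 'finger_force': 0.0, 'grip_width': 91.52463318078232}
top 489.45823037788176 278.03331092843695 204.75565757813914 [[-0.004, -0.992, 0.129, 437.846], [-1.0, 0.001, -0.025, 85.447], [0.025, -0.129, -0.991, 1295.516], [0.0, 0.0, 0.0, 1.0]]
scene 432.194691544925 272.114228718091 209.44227695337966 [[0.184, 0.78, -0.598, 1091.116], [0.983, -0.142, 0.117, -30.819], [0.006, -0.61, -0.793, 731.224], [0.0, 0.0, 0.0, 1.0]]
```

View pics/top0.png

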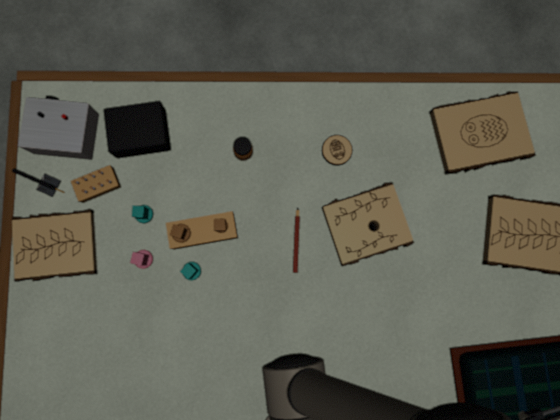

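View pics/scene0.png

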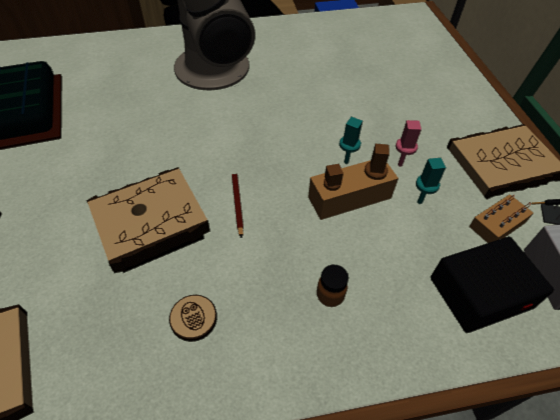

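The top view shows the rack at (202,230), holding a larger oak post at (181,233) and a smaller one at (221,226). The knotted slab is at (370,226) with its knot at (374,226). The pencil is at (296,240), the jar at (243,148) and the coaster at (337,150).
In the scene view, the candidates are the brown posts at (380,158) and (334,176), turquoise ones at (351,135) and (431,175), and a pink one at (409,137). The brown one at (380,158) fits, because it is in the rack, is oak, and has the wider collar and taller grip.

Run:
```python
from h import *
import pickle
F=pickle.load(open('F.pkl','rb')); t=F['top']; s=F['scene']
def blob(f,u,v,pad,lo,hi):
    hsv=cv2.cvtColor(cv2.GaussianBlur(f['img'],(3,3),0),cv2.COLOR_RGB2HSV); m=cv2.inRange(hsv,lo,hi)
    w=np.zeros_like(m); w[v-pad:v+pad,u-pad:u+pad]=255; m&=w
    m=cv2.morphologyEx(m,cv2.MORPH_CLOSE,np.ones((7,7)))
    c=max(cv2.findContours(m,0,1)[0],key=cv2.contourArea); return c
for n,u,v,pad,z in(('slab',370,226,60,70),('rack',202,230,48,66)):
    print(n,t['img'][v+12,u-12] if n=='slab' else t['img'][230,202],t['img'][300,220])
    c=blob(t,u,v,pad,(5,70,60),(25,255,255)); r=cv2.minAreaRect(c); b=cv2.boxPoints(r)
    P=np.array([ray(t,*p,z)[:2] for p in b]); d=np.diff(np.vstack([P,P[:1]]),axis=0)
    print(n,P.round(0).tolist(),'ctr',P.mean(0).round(1),'len',np.hypot(*d.T).round(1),'ang',np.degrees(np.arctan2(d[:,1],d[:,0])).round(1))
g=cv2.cvtColor(t['img'],cv2.COLOR_RGB2GRAY)[214:238,362:386]; y,x=np.nonzero(g<60); print('knot px',x.mean()+362,y.mean()+214,len(x),ray(t,x.mean()+362,y.mean()+214,70))
print('post top',ray(t,183,233,132),ray(s,380,149,132),'collar',ray(s,377,171,76)); 
a=cv2.resize(t['img'][195:265,150:250],(400,280),interpolation=2); b=cv2.resize(s['img'][130:220,300:400],(400,360),interpolation=2)
o=np.zeros((360,800,3),np.uint8); o[:280,:400]=a;o[:,400:]=b; cv2.imwrite('pics/crop.png',o[:,:,::-1])
```

```text
slab [126 113  84] [116 120 108]
slab [[595.0, -56.0], [656.0, -240.0], [505.0, -285.0], [446.0, -103.0]] ctr [ 550.7 -171.2] len [193.9 157.5 191.  155.9] ang [ -71.6 -163.5  107.9   17.5]
rack [124  98  64] [116 120 108]
rack [[554.0, 338.0], [584.0, 169.0], [516.0, 156.0], [487.0, 325.0]] ctr [535.1 246.8] len [172.   69.  170.8  68.5] ang [ -80.  -169.7   99.9   11.3]
knot px 373.6136363636364 225.82954545454547 88 [ 543.90333219 -187.13797307   70.        ]
post top [522.48937864 281.02074144 132.        ] [529.38164071 293.42194694 132.        ] collar [536.94929285 296.27599251  76.        ]
```

View pics/crop.png

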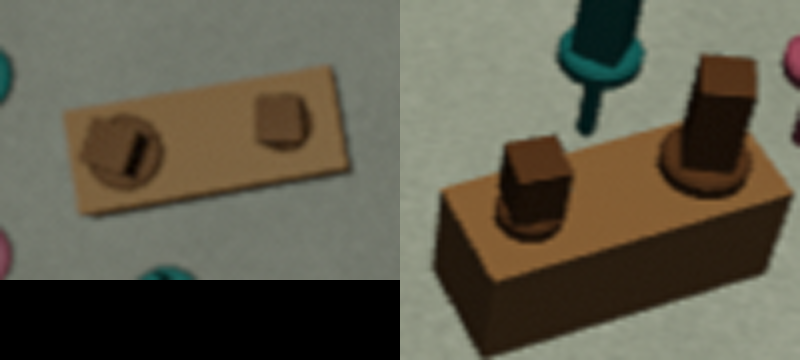

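The enlarged crop confirms it. In the left (top) view the post is at about (120,150) with the wide collar and offset top; in the right (scene) view it is at (705,130), taller and wider than the spare at (533,190). I'll move above the rack for a wrist look.

```bash
python3 -m inch '[[[0.05,0.03,0.04,0,0,0,0.0918],[0.1,0.06,0.07,0,0,0,0.0918],[0.15,0.09,0.1,0,0,0,0.0918],[0.2,0.115,0.1,0,0,0,0.0918],[0.25,0.15,0.1,0,0,0,0.0918],[0.28,0.2,0.1,0,0,0,0.0918],[0.3,0.26,0.1,0,0,0,0.0918],[0.32,0.32,0.1,0,0,0,0.0918],[0.33,0.38,0.1,0,0,0,0.0918],[0.34,0.44,0.1,0,0,0,0.0918],[0.35,0.5,0.1,0,0,0,0.0918],[0.36,0.56,0.1,0,0,0,0.0918],[0.37,0.62,0.1,0,0,0,0.0918],[0.375,0.68,0.1,0,0,0,0.0918],[0.38,0.74,0.1,0,0,0,0.0918],[0.385,0.79,0.1,0,0,0,0.0918],[0.385,0.79,0.1,0,0,0,0.0918]]]'
python3 - <<'E'
from h import *
import pickle
f=grab_frame('wrist'); save(f,'w1'); pickle.dump(f,open('w1.pkl','wb')); print(np.round(f['T'],2).tolist(),f['fx'])
print('predicted post top',proj(f,[526,296,132]),'collar',proj(f,[526,296,76]))
E
```

```text
time: 2.22
position: [522.7, 286.9, 325.3]
tool_rot: [-3.113, -0.425, 0.003]
wrist_force: [0.4, 0.2, 0.3]
grip_width: 91.6
finger_force: 0.0
[[0.27, -0.92, -0.27, 596.4], [-0.96, -0.26, -0.08, 306.86], [0.0, 0.28, -0.96, 482.95], [0.0, 0.0, 0.0, 1.0]] 335.09755013270734
predicted post top (np.float64(269.28475312145736), np.float64(178.90401832862872)) collar (np.float64(270.31477539505704), np.float64(169.8327068861429))
```

View pics/w1.png

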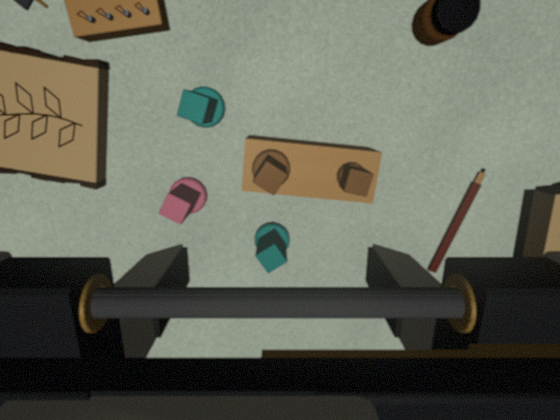

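The wrist view shows the post top at about (270,178), as predicted, and the spare at (357,180). Next I'll segment the grip's top face.

Run:
```python
from h import *
import pickle
f=pickle.load(open('w1.pkl','rb'))
c=f['img'][140:205,240:305]; b=cv2.resize(c,None,fx=8,fy=8,interpolation=cv2.INTER_CUBIC)
g=b[:,:,0].astype(int)
for x in range(248,296,4): print(f['img'][150:198:3,x,0])
cv2.imwrite('pics/c2.png',np.clip(b[:,:,::-1].astype(float)*1.8,0,255).astype(np.uint8))
```

```text
[158 155 158 160 158 157 158 154 158 159 154 157 153 156 149 148]
[160 157 156 155 136 121 108 114 138 146 130 152 152 153 150 147]
[158 158 114 100 109 115 116  83  68 104 117 112 150 151 150 149]
[154  98 112 118 114  82  69 102 114 116 114 118 113 153 151 150]
[114 104 116  84  68 108 122 116 116 116 114 115 110 125 151 147]
[ 85 107  51  47  97 118 118 118 114 112 111 113 112 111 129 145]
[ 83 120  99  51  56  99 118 115 118 114 109 114 111 110 110 137]
[ 96 109 119  89  54  56 109 118 115 115 115 112 110 108 133 145]
[147  85 118 118  86  46  61 106 115 111 111 106 131 153 150 155]
[157 144  81 110 119  79  54  60 112 112  92 136 152 153 154 147]
[154 151 151 134  99  98 100  94  92 121 151 152 150 152 151 146]
[157 155 155 154 155 157 160 154 155 155 151 153 148 152 152 148]
```

View pics/c2.png

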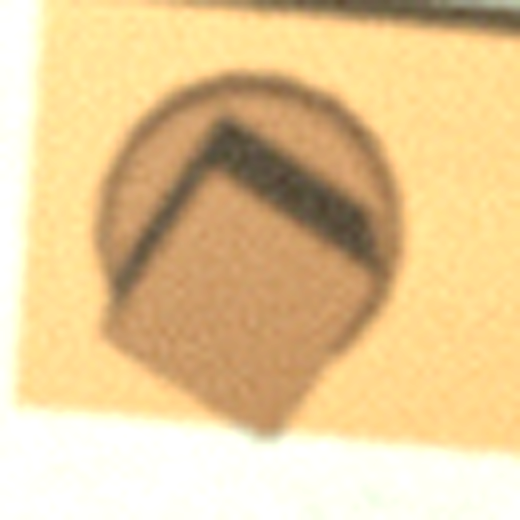

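In the crop the post's top face has corners at about (213,165), (385,270), (270,438) and (103,330). I'll convert these to world coordinates.

Run:
```python
from h import *
import pickle
from scipy.spatial.transform import Rotation as R
f=pickle.load(open('w1.pkl','rb'))
P=np.array([ray(f,240+x/8-.5,140+y/8-.5,132)[:2] for x,y in((213,165),(385,270),(270,438),(103,330))])
d=np.diff(np.vstack([P,P[:1]]),axis=0); print(P.mean(0).round(1),np.hypot(*d.T).round(1),np.degrees(np.arctan2(d[:,1],d[:,0])).round(1)%90)
print('collar',ray(f,240+250/8-.5,140+222/8-.5,76).round(1))
s=telemetry.read_state(); m=R.from_rotvec(s['tool_rot']).as_matrix(); print(s['position'],'y ang',np.degrees(np.arctan2(m[1,1],m[0,1])),s['q'])
```

```text
[527.9 295.9] [26.6 27.5 26.7 26.5] [74.  71.8 71.8 71.5]
collar [529.2 296.3  76. ]
[522.93355211 284.93869766 325.56567422] y ang -74.55091886938459 [ 3.70420688e-01  4.29654747e-01  1.12257701e+00 -2.92945499e-04
  1.59138330e+00  1.67157444e+00]
```

```bash
python3 -m inch '[[[0.002,0.005,-0.02,0,0,10,0.06],[0.003,0.01,-0.05,0,0,20,0.06],[0.005,0.012,-0.08,0,0,30,0.06],[0.005,0.012,-0.11,0,0,40,0.06],[0.005,0.012,-0.135,0,0,50,0.06],[0.005,0.012,-0.135,0,0,56.8,0.06],[0.005,0.012,-0.135,0,0,56.8,0.06],[0.005,0.012,-0.135,0,0,56.8,0.06]]]'
python3 - <<'E'
from h import *
import pickle
from scipy.spatial.transform import Rotation as R
f=grab_frame('wrist'); save(f,'w2'); pickle.dump(f,open('w2.pkl','wb'))
print('pred top',proj(f,[528.2,296.1,132]))
s=telemetry.read_state(); m=R.from_rotvec(s['tool_rot']).as_matrix(); print(s['position'],'y ang',np.degrees(np.arctan2(m[1,1],m[0,1])),m[:,2],s['q'])
E
```

```text
time: 3.28
position: [528.8, 294.9, 192.3]
tool_rot: [2.543, 1.844, 0.001]
wrist_force: [0.2, -0.9, -0.2]
grip_width: 60.0
finger_force: 0.0
pred top (np.float64(275.16164619557463), np.float64(223.3757616865466))
[528.75465488 295.06794072 192.27048415] y ang -18.064847895902858 [ 9.37391088e-04  2.05599044e-04 -9.99999540e-01] [ 3.82570631e-01  5.16091265e-01  1.34388540e+00 -1.66141747e-04
  1.28066962e+00  6.97908958e-01]
```

View pics/w2.png

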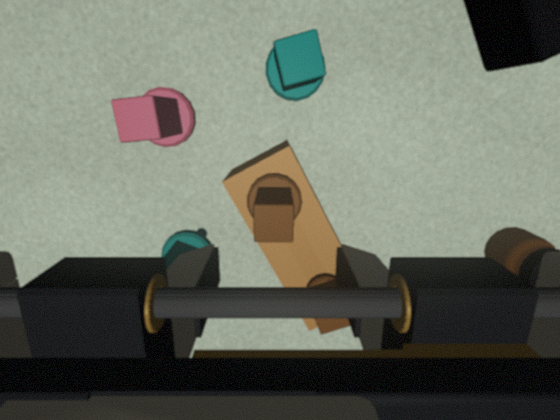

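The grip's top face is at (274,223), axis-aligned and central between the fingers, as predicted. The teal look-alike at (187,245) is below the finger. I'll descend and grasp.

```bash
python3 -m inch '[[[0,0.001,-0.03,0,0,0,0.06],[0,0.001,-0.06,0,0,0,0.06],[0,0.001,-0.085,0,0,0,0.06],[0,0.001,-0.1,0,0,0,0.06],[0,0.001,-0.1,0,0,0,0.06],[0,0.001,-0.1,0,0,0,0.02],[0,0.001,-0.1,0,0,0,0.02],[0,0.001,-0.1,0,0,0,0.02],[0,0.001,-0.1,0,0,0,0.02],[0,0.001,-0.1,0,0,0,0.02],[0,0.001,-0.1,0,0,0,0.02]]]' 30
```

```text
time: 4.7
position: [528.5, 296.7, 92.2]
tool_rot: [2.54, 1.848, 0.001]
wrist_force: [-2.3, -0.4, 5.0]
grip_width: 27.6
finger_force: 30.0
```

```bash
python3 -m inch '[[[0,0,0.03,0,0,0,0.02],[0,0,0.06,0,0,0,0.02],[0,0,0.09,0,0,0,0.02],[0,0,0.11,0,0,0,0.02],[0,0,0.11,0,0,0,0.02],[0.002,-0.05,0.11,0,0,4,0.02],[0.004,-0.1,0.11,0,0,8,0.02],[0.006,-0.15,0.11,0,0,12,0.02],[0.007,-0.2,0.11,0,0,16,0.02],[0.009,-0.25,0.11,0,0,20,0.02],[0.011,-0.3,0.11,0,0,24,0.02],[0.013,-0.35,0.11,0,0,28,0.02],[0.014,-0.4,0.11,0,0,32,0.02],[0.016,-0.45,0.11,0,0,35.5,0.02],[0.016,-0.482,0.11,0,0,35.5,0.02],[0.016,-0.482,0.11,0,0,35.5,0.02],[0.016,-0.482,0.11,0,0,35.5,0.02]]]'
python3 - <<'E'
from h import *
import pickle
from scipy.spatial.transform import Rotation as R
F={}
for n in('wrist','scene','top'):
    f=grab_frame(n); F[n]=f; print(n,'knot',proj(f,[544.5,-186.3,70]))
pickle.dump(F,open('F3.pkl','wb'))
s=telemetry.read_state(); m=R.from_rotvec(s['tool_rot']).as_matrix(); print(s['position'],'y ang',np.degrees(np.arctan2(m[1,1],m[0,1])),s['wrist_force'],s['grip_width'],s['time'])
a=cv2.resize(F['scene']['img'][100:290,60:250],(400,400)); b=cv2.resize(F['wrist']['img'],(400,300)); o=np.zeros((400,800,3),np.uint8); o[:,:400]=a;o[:300,400:]=b
cv2.imwrite('pics/m3.png',o[:,:,::-1])
E
```

```text
time: 6.82
position: [543.9, -184.7, 200.5]
tool_rot: [-1.855, -2.533, -0.0]
wrist_force: [0.0, 0.5, -1.0]
grip_width: 28.0
finger_force: 30.0
wrist knot (np.float64(277.26161912955797), np.float64(200.52809036538363))
scene knot (np.float64(138.67029564773352), np.float64(208.92402787036477))
top knot (np.float64(373.276430235295), np.float64(225.59456385729754))
[ 544.41333856 -184.2453149   201.44607525] y ang 17.664598681640506 [ 0.3613976   0.22153567 -0.05853665] 27.492869416139254 6.975
```

View pics/m3.png

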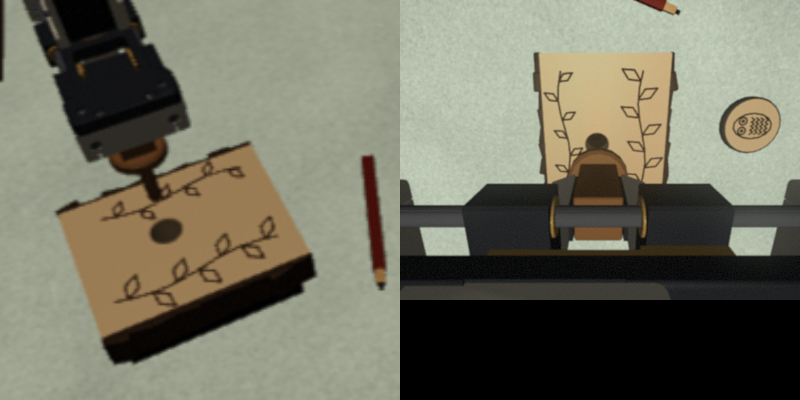

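The post hangs straight, with its grip square to the slab's sides in the wrist view. The knot shows at (597,141) in the right panel. I'll cross-check the knot position in the scene view.

Run:
```python
from h import *
import pickle
f=pickle.load(open('F.pkl','rb'))['scene']
w=f['img'][195:225,122:156]; g=cv2.cvtColor(w,cv2.COLOR_RGB2GRAY); print(g[::3,::3])
m=(g<85).astype(np.uint8); c=max(cv2.findContours(m,0,1)[0],key=cv2.contourArea); (x,y),ax,_=cv2.fitEllipse(c); print(x+122,y+195,ax,ray(f,x+122,y+195,70))
f=pickle.load(open('F3.pkl','rb'))['wrist']; g=cv2.cvtColor(f['img'][182:212,255:300],cv2.COLOR_RGB2GRAY); print(g[::2,::3])
```

```text
[[121 121 120 122  99  93 123 120 121 121 122 120]
 [122 120  94  88 120 120 120 120 120 120 120 120]
 [ 66 116  84  90 121 121 121 121 120 120 120 121]
 [120 121 119  90 112  64  44  69 121 121 121 120]
 [120 120 121 111  34  35  38  36  77 121 120 120]
 [120 120 120  68  31  35  37  37  86 121 120 120]
 [121 121 120 102  27  34  35  63 122 120 120 121]
 [120 120 120 121 120 120 120 121 121 120 121 120]
 [121 121 120 121 119 120 121 121 120 121 121 122]
 [121 121 120 120 120 121 121 122 100 121 121 121]]
138.4286060333252 209.37759685516357 (10.674787521362305, 15.483579635620117) [ 545.5382943  -186.75573621   70.        ]
[[177 182 179 182 182 180 179 181 180 180 179 177 182 178 175]
 [180 179 178 181 183 180 175 174 175 180 177 178 177 180 179]
 [175 179 180 178 177 143 113 112 123 159 180 181 177 180 179]
 [178 179 178 170 121  65  53  49  49  79 143 181 178 179 176]
 [174 178 176 124  51  48  52  52  52  48  73 157 177 176 178]
 [178 176 159  60  49  48  46  46  51  52  52 100 174 176 178]
 [177 176 119  51  50  49  50  46  44  52  51  59 158 178 179]
 [179 173  90  51  52  50  47  48  49  51  48  50 129 178 175]
 [176 166  69  48  52  49  50  49  44  53  47  55 111 174 174]
 [175 160  70  52  50  49  49  49  50  49  52  64  97 174 172]
 [173 158  65  68  51  47  49  45  48  49  56  69  95 173 175]
 [175 158  71  65  61  50  43  52  48  48  67  68 104 174 175]
 [126 163  79  65  65  58  50  49  55  57  70  69 118 176 172]
 [ 90 171 104  61  55  58  52  56  50  52  51  67 127 170 176]
 [138 161  81  54  60  60  64  68  74  71  60  56  63 100 160]]
```

```bash
python3 -m inch '[[[0,-0.002,-0.02,0,0,0,0.02],[0,-0.0025,-0.04,0,0,0,0.02],[0,-0.0025,-0.055,0,0,0,0.02],[0,-0.0025,-0.065,0,0,0,0.02],[0,-0.0025,-0.072,0,0,0,0.02],[0,-0.0025,-0.075,0,0,0,0.02],[0,-0.0025,-0.075,0,0,0,0.02],[0,-0.0025,-0.075,0,0,0,0.02]]]'
python3 -m inch '[[[0,0,-0.001,0,0,0,0.02],[0,0,-0.002,0,0,0,0.02],[0,0,-0.003,0,0,0,0.02],[0,0,-0.003,0,0,0,0.02]]]'
python3 -m inch '[[[0,0,-0.001,0,0,0,0.02],[0,0,-0.002,0,0,0,0.02],[0,0,-0.002,0,0,0,0.02]]]'
```

```text
time: 7.98
position: [544.7, -188.1, 127.2]
tool_rot: [1.855, 2.534, 0.0]
wrist_force: [0.6, 0.5, -0.6]
grip_width: 27.7
finger_force: 30.0
time: 8.48
position: [544.4, -187.9, 123.6]
tool_rot: [-1.856, -2.535, -0.0]
wrist_force: [0.2, 0.9, 0.1]
grip_width: 27.9
finger_force: 30.0
time: 8.85
position: [544.4, -187.9, 121.6]
tool_rot: [-1.856, -2.535, -0.0]
wrist_force: [0.4, 0.9, -0.9]
grip_width: 28.0
finger_force: 30.0
```

```bash
for i in 1; do python3 -m inch '[[[0,0.001,-0.001,0,0,0,0.02],[0,0.001,-0.002,0,0,0,0.02],[0,0.001,-0.002,0,0,0,0.02]]]'
python3 -m inch '[[[0,0,-0.0005,0,0,0,0.02],[0,0,-0.001,0,0,0,0.02],[0,0,-0.001,0,0,0,0.02]]]'
python3 -m inch '[[[0,0,-0.0005,0,0,0,0.02],[0,0,-0.001,0,0,0,0.02],[0,0,-0.001,0,0,0,0.02]]]'; done | grep -E 'pos|wrist'
```

```text
position: [544.4, -186.9, 119.6]
wrist_force: [-0.7, 0.7, -0.3]
position: [544.4, -186.9, 118.7]
wrist_force: [0.1, 0.3, -1.2]
position: [544.5, -187.0, 118.0]
wrist_force: [-0.7, 0.4, 1.8]
```

```bash
for i in 1; do python3 -m inch '[[[0,0,-0.0003,0,0,0,0.02],[0,0,-0.0005,0,0,0,0.02],[0,0,-0.0005,0,0,0,0.02]]]'
python3 -m inch '[[[0,0,-0.0003,0,0,0,0.02],[0,0,-0.0005,0,0,0,0.02],[0,0,-0.0005,0,0,0,0.02]]]'; done | grep -E 'pos|wrist'
```

```text
position: [544.6, -187.0, 117.8]
wrist_force: [-1.7, 0.5, 6.4]
position: [544.6, -187.0, 117.7]
wrist_force: [-1.4, 1.2, 8.1]
```

```bash
for i in 1; do python3 -m inch '[[[0.002,0,0,0,0,0,0.02],[0.004,0,0,0,0,0,0.02],[0.005,0,0,0,0,0,0.02],[0.005,0,0,0,0,0,0.02]]]'
python3 -m inch '[[[-0.0003,0.0013,0,0,0,0,0.02],[-0.0007,0.0025,0,0,0,0,0.02],[-0.0007,0.0025,0,0,0,0,0.02]]]'
python3 -m inch '[[[-0.0009,0.0009,0,0,0,0,0.02],[-0.0018,0.0018,0,0,0,0,0.02],[-0.0018,0.0018,0,0,0,0,0.02]]]'
python3 -m inch '[[[-0.0013,0.0003,0,0,0,0,0.02],[-0.0025,0.0007,0,0,0,0,0.02],[-0.0025,0.0007,0,0,0,0,0.02]]]'; done | grep -E 'pos|wrist'
```

```text
position: [548.7, -186.9, 117.9]
wrist_force: [-5.1, 2.0, 12.5]
position: [548.5, -186.1, 118.0]
wrist_force: [-3.9, -4.7, 8.3]
position: [548.1, -184.3, 118.0]
wrist_force: [-0.5, -3.6, 6.0]
position: [546.1, -182.9, 118.0]
wrist_force: [2.8, -2.6, 6.0]
```

```bash
for i in 1; do python3 -m inch '[[[-0.0013,-0.0003,0,0,0,0,0.02],[-0.0025,-0.0007,0,0,0,0,0.02],[-0.0025,-0.0007,0,0,0,0,0.02]]]'
python3 -m inch '[[[-0.0009,-0.0009,0,0,0,0,0.02],[-0.0018,-0.0018,0,0,0,0,0.02],[-0.0018,-0.0018,0,0,0,0,0.02]]]'
python3 -m inch '[[[-0.0003,-0.0013,0,0,0,0,0.02],[-0.0007,-0.0025,0,0,0,0,0.02],[-0.0007,-0.0025,0,0,0,0,0.02]]]'
python3 -m inch '[[[0.0003,-0.0013,0,0,0,0,0.02],[0.0007,-0.0025,0,0,0,0,0.02],[0.0007,-0.0025,0,0,0,0,0.02]]]'; done | grep -E 'pos|wrist'
```

```text
position: [543.5, -183.0, 117.7]
wrist_force: [3.4, -0.6, 4.2]
position: [539.3, -184.2, 116.0]
wrist_force: [-0.3, 0.7, -0.8]
position: [539.3, -186.9, 116.6]
wrist_force: [-0.1, -0.2, -0.9]
position: [539.7, -188.3, 116.6]
wrist_force: [-1.6, 5.5, 0.3]
```

The z dropped by 1.4 mm and the force vanished near (539.4,-186), so that is the hole. I'll ease back to its middle and go down.

```bash
for i in 1; do python3 -m inch '[[[0,0.0014,0,0,0,0,0.02],[0,0.0025,0,0,0,0,0.02],[0,0.0025,0,0,0,0,0.02]]]'
python3 -m inch '[[[0,0,-0.0005,0,0,0,0.02],[0,0,-0.001,0,0,0,0.02],[0,0,-0.001,0,0,0,0.02]]]'
python3 -m inch '[[[0,0,-0.0005,0,0,0,0.02],[0,0,-0.001,0,0,0,0.02],[0,0,-0.001,0,0,0,0.02]]]'; done | grep -E 'pos|wrist'
```

```text
position: [540.4, -187.4, 116.9]
wrist_force: [-0.1, -0.0, -0.4]
position: [540.3, -187.1, 115.9]
wrist_force: [-0.5, 0.4, 1.6]
position: [540.2, -186.7, 114.7]
wrist_force: [0.7, 2.4, -0.1]
```

```bash
for i in 1; do python3 -m inch '[[[0,0.0003,-0.0005,0,0,0,0.02],[0,0.0003,-0.001,0,0,0,0.02],[0,0.0003,-0.001,0,0,0,0.02]]]'
python3 -m inch '[[[0,0,-0.0005,0,0,0,0.02],[0,0,-0.001,0,0,0,0.02],[0,0,-0.0015,0,0,0,0.02],[0,0,-0.0015,0,0,0,0.02]]]'; done | grep -E 'pos|wrist'
```

```text
position: [540.1, -186.4, 113.5]
wrist_force: [1.5, 3.4, 0.6]
position: [540.2, -186.5, 112.2]
wrist_force: [1.4, 3.3, 1.5]
```

```bash
for i in 1; do python3 -m inch '[[[0.0002,0.0005,-0.001,0,0,0,0.02],[0.0002,0.0005,-0.002,0,0,0,0.02],[0.0002,0.0005,-0.003,0,0,0,0.02],[0.0002,0.0005,-0.003,0,0,0,0.02]]]'
python3 -m inch '[[[0,0,-0.001,0,0,0,0.02],[0,0,-0.002,0,0,0,0.02],[0,0,-0.003,0,0,0,0.02],[0,0,-0.003,0,0,0,0.02]]]'; done | grep -E 'pos|wrist'
```

```text
position: [540.2, -186.2, 109.0]
wrist_force: [0.3, 2.2, -1.2]
position: [540.3, -186.2, 106.1]
wrist_force: [0.7, 0.9, -0.4]
```

```bash
for i in 1; do python3 -m inch '[[[0,0,-0.001,0,0,0,0.02],[0,0,-0.002,0,0,0,0.02],[0,0,-0.003,0,0,0,0.02],[0,0,-0.004,0,0,0,0.02],[0,0,-0.004,0,0,0,0.02]]]'
python3 -m inch '[[[0,0,-0.001,0,0,0,0.02],[0,0,-0.002,0,0,0,0.02],[0,0,-0.003,0,0,0,0.02],[0,0,-0.004,0,0,0,0.02],[0,0,-0.004,0,0,0,0.02]]]'
python3 -m inch '[[[0,0,-0.0005,0,0,0,0.02],[0,0,-0.001,0,0,0,0.02],[0,0,-0.001,0,0,0,0.02]]]'; done | grep -E 'pos|wrist'
```

```text
position: [540.3, -186.1, 102.1]
wrist_force: [0.1, 1.6, -1.8]
position: [540.3, -186.1, 98.1]
wrist_force: [-0.0, 1.3, 0.2]
position: [540.3, -186.1, 97.2]
wrist_force: [0.2, 1.0, -0.0]
```

```bash
for i in 1; do python3 -m inch '[[[0,0,-0.0005,0,0,0,0.02],[0,0,-0.001,0,0,0,0.02],[0,0,-0.001,0,0,0,0.02]]]'
python3 -m inch '[[[0,0,-0.0003,0,0,0,0.02],[0,0,-0.0006,0,0,0,0.02],[0,0,-0.0006,0,0,0,0.02]]]'; done | grep -E 'pos|wrist'
```

```text
position: [540.3, -186.1, 96.2]
wrist_force: [-0.3, 1.6, 0.3]
position: [540.4, -186.2, 96.2]
wrist_force: [-2.4, 2.5, 5.8]
```

The collar has seated at 5.8 N, 22 mm below the plinth contact height. I'll release, retreat and check.

```bash
python3 -m inch '[[[0,0,0.0003,0,0,0,0.02],[0,0,0.0003,0,0,0,0.04],[0,0,0.0003,0,0,0,0.06],[0,0,0.0003,0,0,0,0.06],[0,0,0.0003,0,0,0,0.06],[0,0,0.0003,0,0,0,0.06],[0,0,0.02,0,0,0,0.06],[0,0,0.05,0,0,0,0.06],[0,0,0.09,0,0,0,0.06],[0,0,0.13,0,0,0,0.06],[0,0,0.16,0,0,0,0.06],[0,0,0.16,0,0,0,0.06],[0,0,0.16,0,0,0,0.06],[0,0,0.16,0,0,0,0.06]]]'
python3 - <<'E'
from h import *
F={n:grab_frame(n) for n in('scene','wrist')}
for n in F: print(n,'top centre pred',proj(F[n],[540.3,-186.1,136]))
a=cv2.resize(F['scene']['img'][120:280,60:220],(400,400),interpolation=2); b=cv2.resize(F['wrist']['img'][100:300,140:400],(400,308),interpolation=2); o=np.zeros((400,800,3),np.uint8); o[:,:400]=a;o[:308,400:]=b
cv2.imwrite('pics/m4.png',o[:,:,::-1])
E
```

```text
time: 20.98
position: [539.8, -185.9, 254.1]
tool_rot: [-1.854, -2.533, 0.001]
wrist_force: [-0.1, -0.3, 1.2]
grip_width: 60.4
finger_force: 0.0
scene top centre pred (np.float64(130.091617803532), np.float64(184.86470136021808))
wrist top centre pred (np.float64(277.6606125515068), np.float64(202.6938027616528))
```

View pics/m4.png

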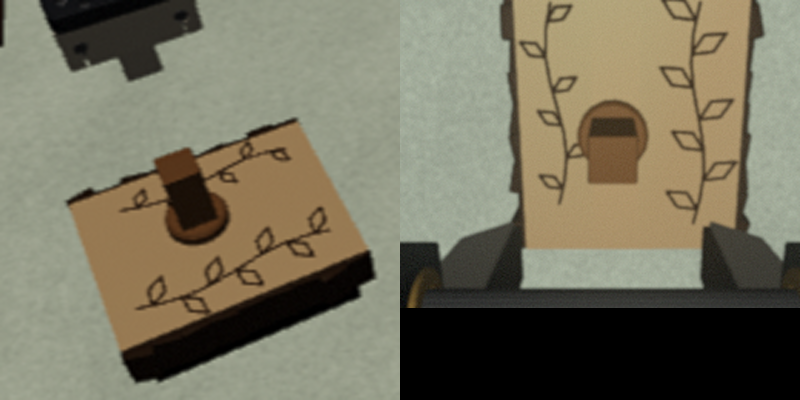

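The post stands upright with its collar flat on the slab: in the left panel the collar is at (197,215), and in the right panel it is at (613,133) with the grip square to the slab's sides. The gripper is clear, so I'm handing in.

```bash
python3 -c "
from rig import ticket; print(ticket.job_done())"
```

```text
the job is handed in; nothing more can be done
None
```

The larger oak post is fully home in the blind hole: collar flat on the slab, grip square to its sides, released and handed in after about 21 s of the 61 s; the highest force I read was 12.5 N, and no judging result came back.

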